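Sweep the crust ends off the landing board into the scrap tray

ROBOT

A 6-joint arm with a two-finger parallel gripper is mounted at the origin on the work surface. World frame = base frame: x ahead of the robot, y to its left, z up, the work surface at z = 0. Lengths are in m, angles in degrees, forces in N, time in s.
With the tool pointing down it reaches from about 0.325 to 0.775 m from the base axis. Payload 5.5 kg.
Tool frame: the origin (TCP) lies at the centre of the arm's flange, where the gripper is bolted on; the fingertips stand 182 mm ahead of it and the grasp point (between the pads) lies 163 mm ahead of it; z points along the fingers, y is the line along which they close (so a half turn about z gives the same grasp; the last joint's range is limited). The gripper opens to 88 mm and grips with 3 to 60 N. Pads are 20 mm wide; open, the fingers measure 115 mm over their backs; the gripper's body (75 mm by 178 mm) begins 61 mm behind the grasp point.
Start: joints at [65.678, 5.22, 70.514, -0, 104.267, -3.249], TCP at [0.216, 0.56, 0.405] pointing down, gripper open.
Joint ranges: [-164.24, 164.24], [-49.07, 125.15], [9.68, 141.18], [-86.29, 266.29], [3.28, 154.24], [-151.56, 151.56]. Speed limits (degrees/s): [147.25, 147.25, 172.46, 180, 180, 180].

INTERFACE

Orientations are given as [roll, pitch, yaw] about the fixed x, y, z axes, in that order (R = Rz(yaw) Ry(pitch) Rx(roll)).
In Python, from station import r gives the robot as it stands. The module is installed in compiled form; this text tells all that it offers. Calls block until the motion is done:
- r.reach(position, orientation): joint-space move of the TCP to a pose.
- r.servo_line(position, rotation=None, speed=0.15): straight line of the TCP; rotation=None keeps the orientation; speed is the mean speed in m/s.
- r.move_joints(angles): joint-space move.
- r.let_go() and r.grab(squeeze=None): open the fingers fully, or close them until they stop; squeeze is the grip in N (None keeps the last).
- r.wait(seconds).
- r.inverse_kinematics(position, orientation): joint angles nearest the present ones, or None.
- r.sense(): the state.
- r.snapshot(name): name is "side" or "top" or "wrist"; returns a dict with "frame" (384x512x3 uint8, red, green, blue), "fx", "fy", "cx", "cy" (pixels), "R" (3x3) and "t" (3): a world point X has camera coordinates R X + t. Camera axes: x right, y down, z forward; pixel columns grow to the right and rows downward; lengths in m; the calibration is good to about 2 mm. A picture is of the moment at which its call begins. There is no depth.
A pose or a line that the arm cannot do raises r.IKError and nothing moves.
- r.hand_in(): hands the job in; it is judged then, once.
The state is a dict: "clock": time; "joints": joint angles; "joint_vel": joint speeds; "joint_torque": joint torques, N m; "tcp_pos": TCP position; "orientation": TCP orientation; "contact_force": force on the tool from outside, world axes, zero at the start; "torque": the same for the moment, N m; "opening": finger opening in m; "gripper_force": force on a finger pad.
Only numpy, scipy, OpenCV 4.12 (cv2) and the standard library are available. Lean on these libraries where they do the work, as an engineer would, in place of code of your own. Each camera call takes 0.05 s, during which the arm holds its last target. There are 200 camera calls.

TASK

Clear the oven's landing board: use the fingertips to sweep the three hard crust ends along the steel board and over its end so that they all drop into the orange scrap tray. Only push them, do not pick up or lift them, keep them out of the black baking tin, and leave the white salt shaker standing where it is on the board and everything else in its place.

Things in the scene. Friction and masses are not known exactly. Their poses are not given: they have to be found in the camera images.
- board: the steel landing board, fixed to the table: a plate 220 (its x) by 240 (its y), top face 44 above the table. Origin on the table under its middle, z up. Low rims (6 thick, 10 above the plate) run along both long edges at its +x and -x sides; both ends (its +y and -y) are open and level with the plate's edge, 120 from the middle. The scrap tray is at one end and the baking tin at the other; which is where changes
- scrap_tray: the orange plastic scrap tray, fixed: open box 210 (its x) by 115 (its y) by 33 high outside, walls and floor 4. Origin under its middle on the table, axes parallel to the board's. It stands against one end of the board, its middle 170.5 from the board's middle, its rim tucked just under the plate's edge, so what is pushed over that end drops into it
- baking_tin: the black baking tin, fixed, empty, same size as the scrap tray, origin under its middle; stands at the other end of the board in the same way. No crust belongs in it
- crust_a: a hard-baked pizza crust end, tan, bent like a short banana: 55 long, 37 across, 20 high, about 20 g; slides when pushed, does not roll. A 20-thick round crust along its +y side and a thin (6) yellow strip of base on its -y side. Origin in the middle of its underside; at the start it lies flat on the board with z up, at any yaw
- crust_b: a hard-baked pizza crust end, tan, bent like a short banana: 55 long, 37 across, 20 high, about 20 g; slides when pushed, does not roll. A 20-thick round crust along its +y side and a thin (6) yellow strip of base on its -y side. Origin in the middle of its underside; at the start it lies flat on the board with z up, at any yaw
- crust_c: a hard-baked pizza crust end, tan, bent like a short banana: 55 long, 37 across, 20 high, about 20 g; slides when pushed, does not roll. A 20-thick round crust along its +y side and a thin (6) yellow strip of base on its -y side. Origin in the middle of its underside; at the start it lies flat on the board with z up, at any yaw
- shaker: white salt shaker with steel cap, loose, standing on the board near its +x rim: 38 across, 60 high, 150 g. Origin in the middle of its underside
- oil_bottle: amber oil bottle, loose, on the table to the left: 60 across, 210 high, origin under its middle
- sauce_jar: glass jar with red lid, loose, on the table to the right: 76 across, 100 high, origin under its middle
- pizza_cutter: wheel cutter with black handle, loose, lying on the table to the right: about 190 long, 20 high, origin on its underside near the middle of its length
- bowl: steel bowl, loose, on the table to the left: 150 across, 60 high, origin under its middle
- mug: blue mug, loose, on the table to the right: 80 across plus handle, 90 high, origin under its middle

How it is judged:
By the outcome, as a careful person would: the job done as asked, in the order asked, and still so for the second after the job is handed in, with the robot touching nothing.
It also fails if it takes over 64 s, if anything falls off the work surface, if the arm or the gripper's body presses on something with over 40 N, if the wrist force passes 120 N, or if a joint passes its speed limit or range.

## Working session

There is one attempt and no reset: what is moved stays moved. The work goes in short steps, each a Python script; the robot and the scene stay as the last script left them, time stands still between calls to the robot, and variables do not carry over. Pictures are saved under pics/ and viewed, at most 10 in all, crops included, and the job is handed in when it is done.

```bash
mkdir -p pics
python3 - <<'E'
from station import r
import cv2
for n in("top","side"):
    s=r.snapshot(n); cv2.imwrite(f"pics/{n}0.png",s["frame"][:,:,::-1])
    print(n,s["fx"],s["cx"],s["cy"],s["R"],s["t"])
print(r.sense())
E
```

```text
top 404.8722516827052 256.92782048943633 197.74404965994043 [[-0.0226415  -0.99972397  0.00627253]
 [-0.97856129  0.02087665 -0.204895  ]
 [ 0.20470749 -0.01077718 -0.97876386]] [-0.03715865  0.57436017  1.2174275 ]
side 448.77525669081126 258.34471199895137 191.85725387449833 [[-0.96404458 -0.26570842  0.00413362]
 [-0.18290684  0.65217874 -0.73566839]
 [ 0.19277743 -0.70997319 -0.67732927]] [0.54483965 0.17227237 1.7552755 ]
{'clock': 0.1, 'joints': array([ 6.56776223e+01,  5.25855007e+00,  7.05734247e+01,  6.95816711e-04,
        1.04267552e+02, -3.24978923e+00]), 'joint_vel': array([ 0.0419726 , -0.05177353, -0.06242202,  0.06237107,  0.0680159 ,
        0.0486604 ]), 'joint_torque': array([ 2.17586785e-03, -4.47857416e+01, -4.07569814e+01,  6.99772406e-02,
        2.84135429e-02, -1.08274571e-04]), 'tcp_pos': array([0.21576236, 0.55991851, 0.40363757]), 'orientation': array([-1.79900672e+02, -6.31564488e-03,  1.58927577e+02]), 'contact_force': array([ 0.22717936, -1.24230976, -0.16297558]), 'torque': array([ 0.00952705,  0.01515961, -0.00230166]), 'gripper_force': 0.0, 'opening': 0.08811558654974166}
```

View pics/top0.png

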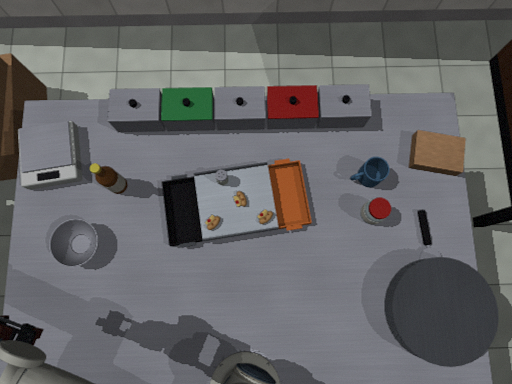

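View pics/side0.png

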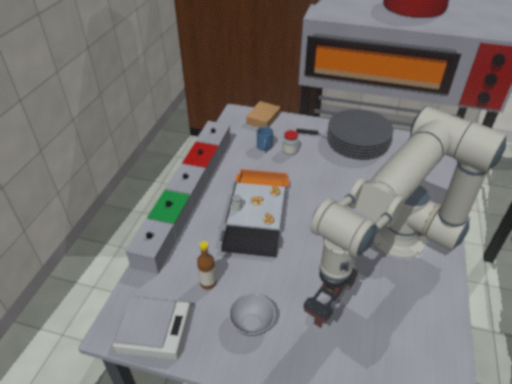

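The top view shows the scrap tray at the right (290,195) and the tin at the left (182,212). The crusts are at about (213,222), (240,199) and (265,216), and the shaker is at (222,177). Next I'll locate them more precisely.

```bash
cat > h.py <<'E'
from station import r
import cv2, numpy as np
def ray(s,uv,z):
    R=np.array(s["R"]);t=np.array(s["t"]);c=-R.T@t
    d=R.T@np.array([(uv[0]-s["cx"])/s["fx"],(uv[1]-s["cy"])/s["fy"],1])
    return c+d*(z-c[2])/d[2]
def proj(s,X):
    p=np.array(s["R"])@X+np.array(s["t"]); return np.array([s["fx"]*p[0]/p[2]+s["cx"],s["fy"]*p[1]/p[2]+s["cy"]])
def blobs(m,amin=25):
    n,l,st,c=cv2.connectedComponentsWithStats(m.astype(np.uint8))
    return [(c[i],st[i,4],(l==i)) for i in range(1,n) if st[i,4]>=amin]
def hsv(s): return cv2.cvtColor(s["frame"],cv2.COLOR_RGB2HSV)
def boardmask(s): pass
E
python3 - <<'E'
from h import *
s=r.snapshot("top"); h=hsv(s); H,S,V=[h[...,i].astype(int) for i in range(3)]
cv2.imwrite("pics/t1.png",cv2.resize(s["frame"][145:260,150:325,::-1],None,fx=4.5,fy=4.5,interpolation=cv2.INTER_CUBIC))
warm=(H>5)&(H<32)&(S>60); warm[:150]=0;warm[260:]=0;warm[:,:150]=0;warm[:,325:]=0
for c,a,m in blobs(warm,20):
    print("warm",c.round(1),a,ray(s,c,.052)[:2].round(4),h[m].mean(0))
    if a>400:
        rc=cv2.minAreaRect(np.argwhere(m)[:,::-1].astype(np.float32)); print([ray(s,p,.033)[:2].round(4) for p in cv2.boxPoints(rc)])
dark=V<45; dark[:150]=0;dark[260:]=0;dark[:,:150]=0;dark[:,325:]=0
for c,a,m in blobs(dark,400):
    rc=cv2.minAreaRect(np.argwhere(m)[:,::-1].astype(np.float32)); print("dark",c,a,[ray(s,p,.033)[:2].round(4) for p in cv2.boxPoints(rc)])
print(h[190:215:6,205:280:12].tolist())
E
```

```text
warm [289.3 194.1] 2270 [ 0.5846 -0.1532] [ 11.16696035 186.79295154 135.23127753]
[array([ 0.7017, -0.086 ]), array([ 0.7182, -0.1972]), array([ 0.4824, -0.2235]), array([ 0.4672, -0.1163])]
warm [240.1 198.8] 138 [0.5728 0.0037] [ 16.91304348 128.64492754 131.24637681]
warm [264.8 216.4] 138 [ 0.5147 -0.0734] [ 16.92028986 127.37681159 128.42028986]
warm [212.5 221.8] 138 [0.5009 0.091 ] [ 16.78985507 128.3115942  128.63768116]
dark [181.47296015 211.07258065] 2108 [array([0.6421, 0.2622]), array([0.6551, 0.1557]), array([0.4419, 0.1253]), array([0.4299, 0.2284])]
[[[105, 19, 158], [104, 21, 157], [107, 22, 166], [107, 28, 163], [108, 21, 157], [107, 23, 155], [11, 184, 100]], [[103, 22, 165], [107, 22, 163], [106, 21, 160], [16, 126, 154], [109, 23, 158], [108, 20, 153], [12, 203, 98]], [[106, 21, 160], [105, 19, 158], [105, 23, 158], [17, 131, 134], [110, 20, 154], [105, 23, 154], [12, 209, 99]], [[104, 21, 156], [106, 24, 158], [105, 20, 156], [108, 24, 160], [106, 21, 157], [107, 29, 165], [12, 194, 101]], [[106, 21, 160], [106, 21, 159], [106, 21, 156], [105, 23, 153], [107, 23, 156], [21, 127, 142], [12, 206, 98]]]
```

View pics/t1.png

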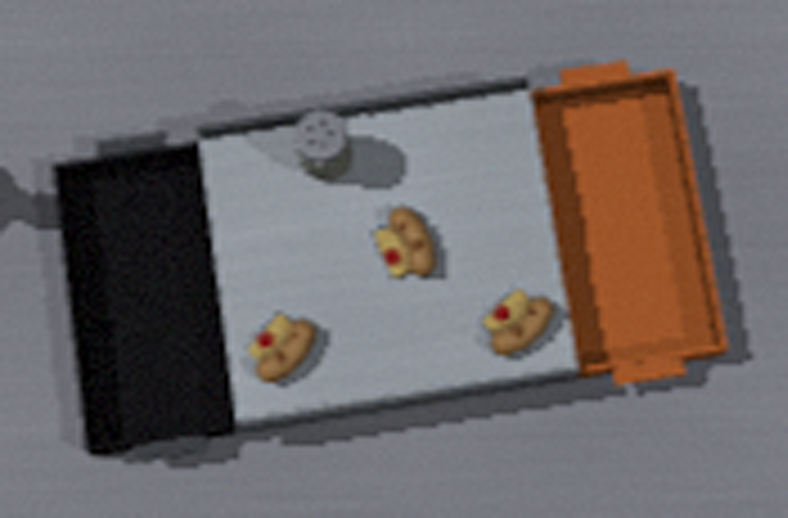

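The crop shows the board's corners at about (200,138), (533,90), (580,370) and (233,425). All three crusts have their yellow strips facing the tin side, so pushing towards the tray is clear. I'll push the crust nearest the tray first.

```bash
cat >> h.py <<'E'
def frame(s):
    f=lambda p: ray(s,np.array(p)/4.5+[150-.4,145-.4],.044)[:2]
    A,B,C,D=f((200,138)),f((533,90)),f((580,370)),f((233,425))
    e=(A-D)/np.linalg.norm(A-D)+(B-C)/np.linalg.norm(B-C)
    g=(B-A)/np.linalg.norm(B-A)+(C-D)/np.linalg.norm(C-D)
    g/=np.linalg.norm(g); return (A+B+C+D)/4,g,np.array([-g[1],g[0]]),(A,B,C,D)
def crusts(s,o,g,e):
    h=hsv(s).astype(int); m=(h[...,0]>5)&(h[...,0]<32)&(h[...,1]>60)
    m[:150]=0;m[260:]=0;m[:,:190]=0;m[:,325:]=0
    out=[]
    for c,a,b in blobs(m,30):
        P=np.array([ray(s,p,.052)[:2] for p in np.argwhere(b)[:,::-1]])-o
        out.append(dict(a=a,px=c,u=P@g,w=P@e))
    return out
E
python3 - <<'E'
from h import *
s=r.snapshot("top"); o,g,e,cor=frame(s)
print(o,g,e,[(np.round((c-o)@g,4),np.round((c-o)@e,4)) for c in cor])
np.savez("f.npz",o=o,g=g,e=e)
for c in crusts(s,o,g,e): print(c["px"].round(),c["a"],"u",c["u"].min().round(4),c["u"].mean().round(4),c["u"].max().round(4),"w",c["w"].min().round(4),c["w"].mean().round(4),c["w"].max().round(4))
for n,p,z in(("shaker",(222,176),.104),("bottle",(118,185),0.0)): q=ray(s,p,z)[:2]; print(n,q,(q-o)@g,(q-o)@e)
yaw=np.degrees(np.arctan2(e[0],-e[1])); print("yaw",yaw)
for y in(yaw,yaw-180):
    for u,w in((-.14,-.06),(.14,-.06),(.14,.0)):
        p=o+u*g+w*e; print(y,r.inverse_kinematics([*p,.229],[180,0,y]))
E
```

```text
[0.56783316 0.01839796] [ 0.13152548 -0.99131279] [0.99131279 0.13152548] [(np.float64(-0.1203), np.float64(0.104)), (np.float64(0.1216), np.float64(0.103)), (np.float64(0.1216), np.float64(-0.103)), (np.float64(-0.1229), np.float64(-0.104))]
[289. 194.] 2267 u 0.1188 0.1723 0.2262 w -0.1186 -0.0052 0.1139
[240. 199.] 139 u -0.0061 0.0153 0.0328 w -0.0193 0.0028 0.029
[265. 216.] 138 u 0.0624 0.084 0.108 w -0.0847 -0.0647 -0.0416
[212. 222.] 137 u -0.104 -0.081 -0.0586 w -0.0785 -0.0568 -0.0346
shaker [0.63470007 0.0565394 ] -0.02901539682918617 0.07130259522025684
bottle [0.63890709 0.40960075] -0.37845628924625235 0.1219096361571823
yaw 97.55775310022192
97.55775310022192 [ 1.31402903e+01 -6.22238179e+00  9.97687211e+01 -2.54444375e-14
  8.64536607e+01  5.58253720e+00]
97.55775310022192 [-17.28164271  -1.5142698   95.27526207   0.          86.23900773
 -24.83939581]
97.55775310022192 [-14.86113748   7.07973614  86.39951661   0.          86.52074724
 -22.41889058]
-82.44224689977808 None
-82.44224689977808 None
-82.44224689977808 None
```

```bash
cat >> h.py <<'E'
F=np.load("f.npz");o,g,e=F["o"],F["g"],F["e"];Q=[180,0,97.56]
P=lambda u,w,z:[*(o+u*g+w*e),z]
def push(u0,w0,w1=None,u1=.127,z=.2290):
    w1=w0 if w1 is None else w1
    r.reach(P(u0,w0,.30),Q); r.servo_line(P(u0,w0,.24),speed=.15)
    r.servo_line(P(u0,w0,z),speed=.05); s=r.sense(); dz=s["tcp_pos"][2]-z
    print("down",s["clock"],s["tcp_pos"]-P(u0,w0,z),s["contact_force"])
    if abs(dz)>.0005: r.servo_line(P(u0,w0,z-dz),speed=.05); z-=dz
    r.servo_line(P(u1,w1,z),speed=.09); s=r.sense(); print("end",s["clock"],s["tcp_pos"],s["contact_force"])
    r.servo_line(P(u1,w1,.30),speed=.2)
E
python3 - <<'E'
from h import *
r.grab(5)
j=r.sense()["joints"]; j[1]-=12; r.move_joints(j); print(r.sense()["tcp_pos"])
r.reach(P(.0,-.06,.42),Q)
push(.0424,-.066)
r.reach(P(-.06,-.20,.36),Q)
s=r.snapshot("top"); cv2.imwrite("pics/t2.png",cv2.resize(s["frame"][130:290,150:350,::-1],None,fx=3.5,fy=3.5))
print(r.sense()["clock"],r.sense()["opening"])
for c in crusts(s,o,g,e): print(c["px"].round(),c["a"],c["u"].mean().round(4),c["w"].mean().round(4))
E
```

```text
[0.188876   0.50054077 0.52476807]
down 5.8 [-4.53172714e-05 -1.72457231e-05 -8.79012453e-05] [-0.16471933 -0.5049152   0.12976174]
end 6.8917 [ 0.5203923  -0.11686155  0.23219995] [2.33126204 2.68728551 9.63609478]
8.3917 -6.0603175805022235e-05
[289. 194.] 2259 0.1725 -0.0049
[240. 199.] 138 0.0152 0.003
[213. 222.] 130 -0.0805 -0.0559
```

View pics/t2.png

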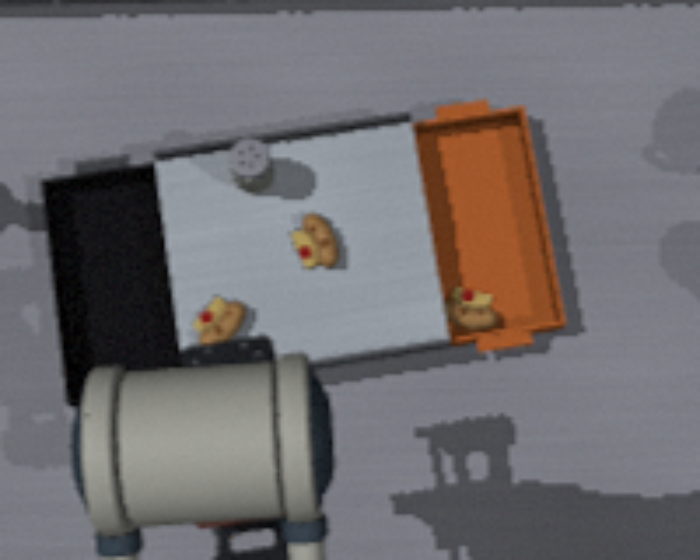

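The crust at (475,310) is in the tray; the rest hasn't moved. The tips rode up on the thin strip, so I'll run slightly above it and push on the thick crust instead.

Run:
```python
from h import *
push(-.026,.004,u1=.142,z=.2335)
r.reach(P(-.06,-.20,.36),Q)
s=r.snapshot("top"); cv2.imwrite("pics/t3.png",cv2.resize(s["frame"][130:290,150:350,::-1],None,fx=3.5,fy=3.5))
print(r.sense()["clock"])
for c in crusts(s,o,g,e): print(c["px"].round(),c["a"],c["u"].mean().round(4),c["w"].mean().round(4))
```

```text
down 10.0917 [6.08857980e-05 1.53137406e-05 4.47452148e-04] [ 0.12215971  0.09148522 -0.89819965]
end 12.1083 [ 0.59046713 -0.12144821  0.23350147] [-0.09250838  0.41962195 -0.36507123]
13.7667
[289. 194.] 2257 0.1725 -0.0049
[213. 222.] 131 -0.0806 -0.0559
```

View pics/t3.png

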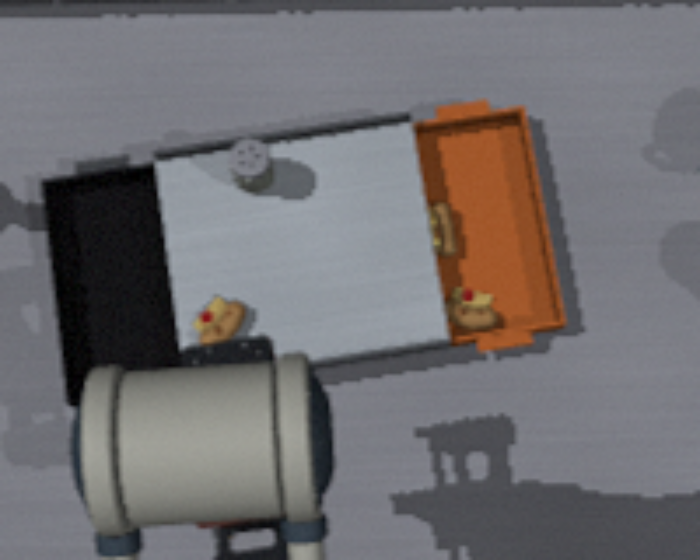

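Two crusts are in the tray, at (475,310) and (443,230). Pushed straight, the last one would land on the first. I'll push it part way at a slight angle, look, then move it across to the free end of the tray.

Run:
```python
from h import *
push(-.125,-.057,w1=-.036,u1=.0,z=.2335)
r.reach(P(-.06,-.20,.36),Q)
s=r.snapshot("top"); cv2.imwrite("pics/t4.png",cv2.resize(s["frame"][130:290,150:350,::-1],None,fx=3.5,fy=3.5))
print(r.sense()["clock"])
for c in crusts(s,o,g,e): print(c["px"].round(),c["a"],"u",c["u"].min().round(4),c["u"].mean().round(4),c["u"].max().round(4),"w",c["w"].min().round(4),c["w"].mean().round(4),c["w"].max().round(4))
```

```text
down 15.3083 [ 6.60084299e-05 -2.35113497e-06  4.40317511e-04] [ 0.02181462 -0.59475151  0.46361439]
end 16.8667 [0.53206002 0.01409569 0.23350695] [ 0.1932906  -1.08571038 -0.38528766]
18.1667
[289. 194.] 2255 u 0.1195 0.1725 0.2262 w -0.1186 -0.0049 0.1139
[221. 221.] 135 u -0.0801 -0.055 -0.032 w -0.0758 -0.0597 -0.0426
```

View pics/t4.png

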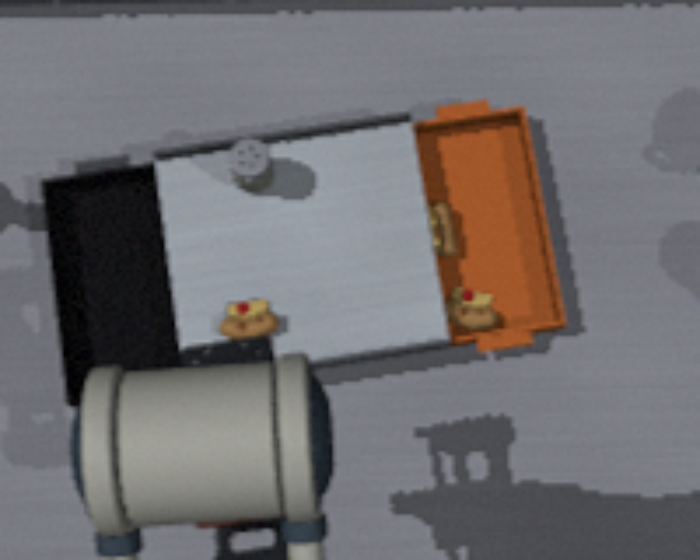

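The last crust turned and slipped off the fingers. It now lies along the board at (248,320), u≈-0.055, near the -x rim. I'll push it on its end past the shaker, then sideways from the rim.

```bash
cat >> h.py <<'E'
def look(name):
    r.reach(P(-.06,-.20,.36),Q)
    s=r.snapshot("top"); cv2.imwrite(f"pics/{name}.png",cv2.resize(s["frame"][130:290,150:350,::-1],None,fx=3.5,fy=3.5)); print(r.sense()["clock"])
    out=[c for c in crusts(s,o,g,e) if c["a"]<1000]
    for c in out: print(c["px"].round(),c["a"],"u",c["u"].min().round(4),c["u"].mean().round(4),c["u"].max().round(4),"w",c["w"].min().round(4),c["w"].mean().round(4),c["w"].max().round(4))
    return out
E
python3 - <<'E'
from h import *
push(-.102,-.065,u1=.014,z=.2335)
look("t5")
E
```

```text
down 19.6583 [ 7.29182004e-05 -2.75822169e-05  4.85874400e-04] [-0.30569861  0.51052431 -0.52130238]
end 21.1 [ 0.50520488 -0.00364395  0.23341389] [ 0.77799608 -0.42683421 -0.19469293]
22.3333
[255. 217.] 138 u 0.0273 0.0534 0.078 w -0.0791 -0.0629 -0.0439
```

View pics/t5.png

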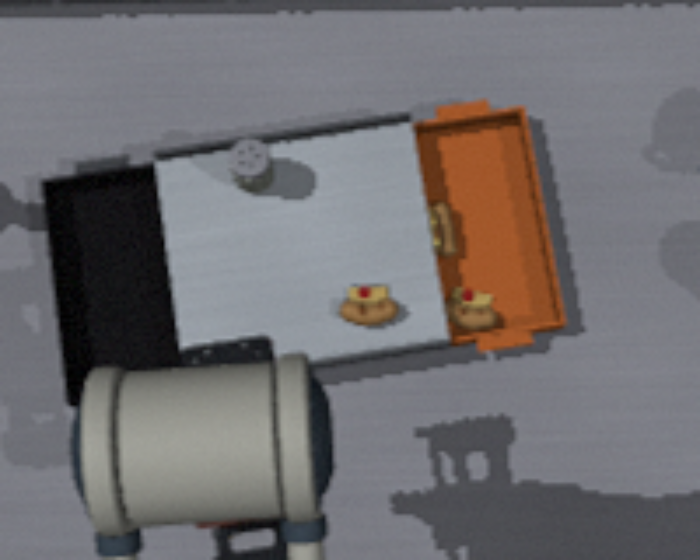

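The crust at (368,305) moved straight, to u≈0.053. Now the sideways push.

Run:
```python
from h import *
Q2=[180,0,7.56]; u=.053
r.reach(P(u,-.097,.30),Q2); r.servo_line(P(u,-.097,.2385),speed=.1); s=r.sense(); print(s["tcp_pos"]-P(u,-.097,.2385),s["contact_force"],s["joints"])
r.servo_line(P(u,-.090,.2385),speed=.05)
r.servo_line(P(u,.029,.2345),speed=.08); print(r.sense()["contact_force"])
r.servo_line(P(u,.029,.30),speed=.2)
look("t6")
```

```text
[1.27120614e-04 1.11039534e-05 4.56275777e-04] [-0.23398018  0.15319755 -0.14882477] [-9.64541656e+00 -1.16376773e+01  1.03586853e+02 -2.38882369e-03
  8.80020562e+01  7.27853415e+01]
[0.15925626 0.02722875 0.98335834]
28.0583
[249. 180.] 132 u 0.0257 0.0509 0.0751 w 0.0421 0.0583 0.0762
```

View pics/t6.png

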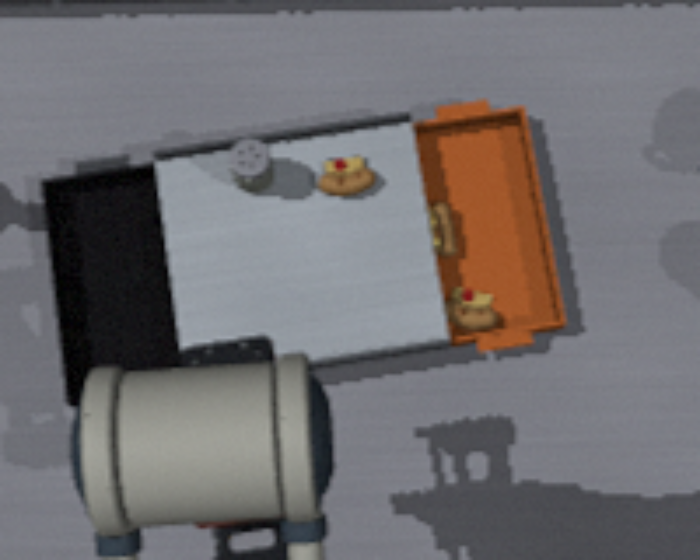

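The crust at (347,178) is in a clear lane to the tray's empty end. Now the final push.

Run:
```python
from h import *
push(.0115,.0545,u1=.142,z=.2335)
look("t7")
s=r.snapshot("top"); s2=r.snapshot("side"); cv2.imwrite("pics/all.png",np.hstack([cv2.resize(s["frame"][120:280,140:400,::-1],(400,246)),cv2.resize(s2["frame"][160:270,200:380,::-1],(400,246))]))
```

```text
down 29.9417 [6.45652729e-05 2.39147050e-05 4.63300793e-04] [-0.51770913 -0.47411286 -0.62884874]
end 31.5417 [ 0.64055713 -0.11464362  0.23351861] [0.14680399 0.14558014 0.27357388]
33.325
```

View pics/all.png

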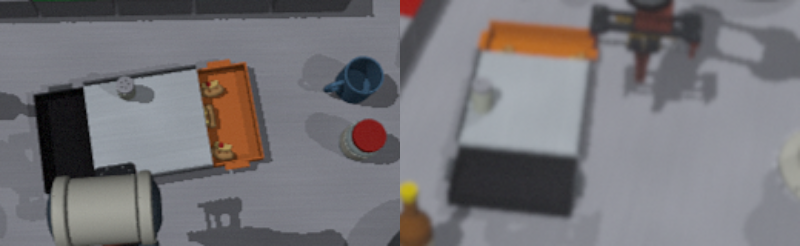

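All three crusts are in the orange tray, at (213,88), (208,116) and (224,150). The board holds only the shaker, still standing at (124,88), and the arm is clear.

```bash
python3 -c "
from station import r
r.wait(0.5); print(r.hand_in())"
```

```text
the job is handed in; nothing more can be done
None
```

All three crust ends were swept into the orange scrap tray by pushing only; the last pictures show the tin empty and the shaker still standing in place, and the job was handed in at about 34 s.

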